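# Sort the dishes and objectives after a microscope session

### The job

Clear up after the microscope session: put both dishes of amber agar in the yellow tray, the dish of red agar in the red tray and both objectives in the black tray. Everything must lie flat on the floor of its tray, side by side and not stacked, the dishes lid up and the objectives standing upright, set down gently and not dropped. Leave the dropper bottle and the slide box where they stand.

Things in the scene. Friction and masses are not known exactly. Their poses are not given: they have to be found in the camera images.
- dish_amber_plain: closed round culture dish, diameter 50 mm, 18 mm high, about 30 g, lying flat, lid up on the bench (z = 0); origin at the centre of its underside, z up through the lid. Amber agar seen through a plain lid.
- dish_amber_dot: closed round culture dish, diameter 50 mm, 18 mm high, about 30 g, lying flat, lid up on the bench (z = 0); origin at the centre of its underside, z up through the lid. Amber agar, with a 14 mm blue dot stuck on the lid.
- dish_red: closed round culture dish, diameter 50 mm, 18 mm high, about 30 g, lying flat, lid up on the bench (z = 0); origin at the centre of its underside, z up through the lid. Dark red agar seen through a plain lid.
- lens_yellow: spare microscope objective standing upright, mount end down: a metal barrel of diameter 28 mm from the bottom to 30 mm up, then a narrower nose (17 mm) to 44 mm, about 90 g; origin at the centre of its underside, z up. Yellow band round the barrel and yellow cone below the nose's tip.
- lens_blue: spare microscope objective standing upright, mount end down: a metal barrel of diameter 28 mm from the bottom to 30 mm up, then a narrower nose (17 mm) to 44 mm, about 90 g; origin at the centre of its underside, z up. Blue band round the barrel and blue cone below the nose's tip.
- tray_yellow: fixed shallow open tray, outside 118 mm (its x) by 152 mm (its y, the long side), rim 14 mm high, walls 3 mm thick, inner floor 4 mm above the bench; origin at the centre of its underside, z up; room for two things side by side along y. Yellow rim and pale yellow floor.
- tray_red: fixed shallow open tray, outside 118 mm (its x) by 152 mm (its y, the long side), rim 14 mm high, walls 3 mm thick, inner floor 4 mm above the bench; origin at the centre of its underside, z up; room for two things side by side along y. Red rim and floor.
- tray_black: fixed shallow open tray, outside 118 mm (its x) by 152 mm (its y, the long side), rim 14 mm high, walls 3 mm thick, inner floor 4 mm above the bench; origin at the centre of its underside, z up; room for two things side by side along y. Black, lined with dark rubber.
- dropper: small brown glass dropper bottle with a black cap and bulb, loose, standing among the dishes and objectives: diameter 32 mm, 67 mm high; origin at the centre of its underside, z up. Not to be moved.
- slidebox: white slide box with a green lid, loose, 41 mm (x) by 91 mm (y) by 32 mm high, lying beyond the trays; origin at the centre of its underside. Not to be moved.
Not all that is in view belongs to the job. Leave any green or turquoise look-alike of the dish_red alone.

How it is judged:
At the end, for the whole second after the job is handed in: Each item is in its own tray (dish centre within 34 mm of the tray's centre across, 52 mm along; objective 45 and 62 mm), underside within 4 mm of its floor, upright to 0.12 rad, at rest; dropper bottle and slide box within 20 mm of their start, tipped under 0.3 rad (x of dish_amber_plain in the frame of tray_yellow between -0.034 and 0.034 m and y of dish_amber_plain in the frame of tray_yellow between -0.052 and 0.052 m and z of dish_amber_plain in the frame of tray_yellow between 0.001 and 0.008 m and angle between each of dish_amber_plain, dish_amber_dot, dish_red, lens_yellow, lens_blue's own z axis and vertical below 0.12 rad and linear speed of each of dish_amber_plain, dish_amber_dot, dish_red, lens_yellow, lens_blue below 0.02 m/s and x of dish_amber_dot in the frame of tray_yellow between -0.034 and 0.034 m and y of dish_amber_dot in the frame of tray_yellow between -0.052 and 0.052 m and z of dish_amber_dot in the frame of tray_yellow between 0.001 and 0.008 m and x of dish_red in the frame of tray_red between -0.034 and 0.034 m and y of dish_red in the frame of tray_red between -0.052 and 0.052 m and z of dish_red in the frame of tray_red between 0.001 and 0.008 m and x of lens_yellow in the frame of tray_black between -0.045 and 0.045 m and y of lens_yellow in the frame of tray_black between -0.062 and 0.062 m and z of lens_yellow in the frame of tray_black between 0.001 and 0.008 m and x of lens_blue in the frame of tray_black between -0.045 and 0.045 m and y of lens_blue in the frame of tray_black between -0.062 and 0.062 m and z of lens_blue in the frame of tray_black between 0.001 and 0.008 m and distance of each of dropper, slidebox from where it was at the start of the episode below 0.02 m and angle between each of dropper, slidebox's own z axis and vertical below 0.3 rad); the robot touches nothing.
It fails at once if an item is dropped: it falls freely from more than about 2 cm ((linear speed of dish_amber_plain above 0.6 m/s and contact force between dish_amber_plain and the fingers below 0.05 N) or (linear speed of dish_amber_dot above 0.6 m/s and contact force between dish_amber_dot and the fingers below 0.05 N) or (linear speed of dish_red above 0.6 m/s and contact force between dish_red and the fingers below 0.05 N) or (linear speed of lens_yellow above 0.6 m/s and contact force between lens_yellow and the fingers below 0.05 N) or (linear speed of lens_blue above 0.6 m/s and contact force between lens_blue and the fingers below 0.05 N)).
It fails at once if the dropper bottle is shifted by more than 20 mm or tipped (distance of dropper from where it was at the start of the episode above 0.02 m or angle between dropper's own z axis and vertical above 0.3 rad).
It fails at once if the slide box is shifted by more than 20 mm or tipped (distance of slidebox from where it was at the start of the episode above 0.02 m or angle between slidebox's own z axis and vertical above 0.3 rad).
It also fails if it takes over 120 s, if anything falls off the work surface, if the arm or the gripper's body presses on something with over 40 N, if the wrist force passes 120 N, or if a joint passes its speed limit or range.

### The arm

A 6-joint arm with a two-finger parallel gripper is mounted at the origin on the work surface. World frame = base frame: x ahead of the robot, y to its left, z up, the work surface at z = 0. Lengths are in m, angles in rad, forces in N, time in s.
With the tool pointing down it reaches from about 0.325 to 0.75 m from the base axis. Payload 7.6 kg.
Tool frame: the origin (TCP) lies on the centre line of the jaws, within the pads' length; the fingertips stand 17 mm ahead of it and the grasp point (between the pads) lies 2 mm behind it (arm.tip_extent is the y of the fingertips in the tool frame, in m); y points along the fingers, z is the direction in which the jaws open and shut, and the axes are right-handed (so a half turn about y gives the same grasp; the last joint's range is limited). The gripper opens to 85 mm and grips with 20 to 120 N. Pads are 22 mm wide; open, the fingers measure 114 mm over their backs; the gripper's body (76 mm by 85 mm) begins 54 mm behind the grasp point. The pads swing forward as they close: fully open they stand 13 mm farther back than shut.
Start: joints at [-1.22, 0.052, 1.401, -0, 1.689, -0.07], TCP at [0.214, -0.479, 0.248] pointing down, gripper open.
Joint ranges: [-2.9, 2.9], [-0.91, 2.17], [0.12, 2.37], [-1.06, 4.2], [0.26, 2.73], [-2.93, 2.93]. Speed limits (rad/s): [2.57, 2.57, 3.01, 3.14, 3.14, 3.14].

### API

Orientations are given as a 3x3 rotation matrix whose columns are the frame's x, y, z axes.
In Python, from workcell import arm gives the robot as it stands.
- The arm moves only by the shell command python3 -m crank 'ROWS'. ROWS is a JSON object of lists of equal length, an entry for each row: "jaw": the opening, from -1 (shut) to 1 (fully open); "slide": the shift along the tool's x, y, z in cm, a list of three; "twist": the turn about the tool's y in degrees. In form: {"jaw": [jaw, ...], "slide": [[x, y, z], ...], "twist": [twist, ...]}. A call has 1 to 12 rows; each row shifts and turns the commanded pose from where the row before left it, along the tool's axes as they then stand; what a row does not reach is not made up. A row lasts 1/8 s, in which the tool goes at most 62.5 mm and 10.7 degrees, less where a joint would pass 70% of its speed; a pose out of reach is approached as far as the arm can. A call is refused whole if a number of a shift passes 6.25 or a number of a turn 10.7, either way. A call with a gripper value outside its range is refused whole. The fingers move at their own pace and stop on an object; the grip force is fixed at half the most. Time passes only in rows, so rows that do not move let the fingers close. It gives the time, the measured TCP pose, the force and the opening at its end, in the units of the state.
- arm.read_state(): the state, without advancing time (a new reading comes with each control period).
- arm.snapshot(name): name is "scene" or "top" or "wrist"; returns a dict with "image" (384x512x3 uint8, blue, green, red), "fx", "fy", "cx", "cy" (pixels), "cam_to_world" (4x4, takes a point from camera to world coordinates). Camera axes: x right, y down, z forward; pixel columns grow to the right and rows downward; lengths in m; the calibration is good to about 2 mm. A picture is of the moment at which its call begins. There is no depth.
- arm.finish_job(): hands the job in, once; it reports no verdict.
The state is a dict: "t": time; "joint_positions": joint angles; "joint_vel": joint speeds; "tau": joint torques, N m; "position": TCP position; "ee_rot": TCP orientation; "contact_force": force on the tool from outside, world axes, zero at the start; "torque": the same for the moment, N m; "opening": opening from 0.0 (shut) to 1.0 (fully open).
Only numpy, scipy, OpenCV 4.12 (cv2) and the standard library are available. Lean on these libraries where they do the work, as an engineer would, in place of code of your own. Each camera call takes 0.05 s, during which the arm holds its last target. There are 200 camera calls.

## Working session

There is one attempt and no reset: what is moved stays moved. The work goes in short steps, Python scripts to look and compute and a shell command to move; the robot and the scene stay as the last step left them, time stands still between calls to the robot, and variables do not carry over. Pictures are saved under pics/ and viewed, about 12 in all and at most 16, crops included, and the job is handed in when it is done.

```bash
ls; mkdir -p pics; cat > h.py <<'E'
import numpy as np, cv2
from workcell import arm
def snap(n):
    return arm.snapshot(n)
def ray(s,u,v,z):
    T=np.array(s["cam_to_world"]); d=T[:3,:3]@np.array([(u-s["cx"])/s["fx"],(v-s["cy"])/s["fy"],1.])
    o=T[:3,3]; return (o+d*(z-o[2])/d[2])[:3]
def proj(s,p):
    T=np.array(s["cam_to_world"]); q=T[:3,:3].T@(np.array(p)-T[:3,3])
    return np.array([s["fx"]*q[0]/q[2]+s["cx"], s["fy"]*q[1]/q[2]+s["cy"]])
E
python3 - <<'E'
from h import *
import pickle
a=snap("top");b=snap("scene")
pickle.dump((a,b),open("first.pkl","wb"))
cv2.imwrite("pics/top1.png",cv2.resize(a["image"],(800,600),interpolation=cv2.INTER_CUBIC))
cv2.imwrite("pics/scene1.png",cv2.resize(b["image"],(800,600),interpolation=cv2.INTER_CUBIC))
for s in(a,b): print(np.round(s["cam_to_world"],3).tolist(),s["fx"],s["fy"],s["cx"],s["cy"])
st=arm.read_state();print({k:np.round(v,3).tolist() for k,v in st.items()})
E
```

```text
pics
[[-0.025, -0.993, 0.119, 0.409], [-1.0, 0.027, 0.016, -0.044], [-0.019, -0.118, -0.993, 1.314], [0.0, 0.0, 0.0, 1.0]] 456.6355386821577 456.6355386821577 259.44415987616554 190.6689429817126
[[-0.693, 0.425, -0.582, 1.221], [0.721, 0.434, -0.541, 0.565], [0.022, -0.794, -0.607, 0.711], [0.0, 0.0, 0.0, 1.0]] 400.3872544853657 400.3872544853657 261.0311640809396 193.98276936442505
{'t': 0.1, 'joint_positions': [-1.22, 0.053, 1.402, -0.0, 1.689, -0.07], 'joint_vel': [-0.0, -0.003, -0.003, 0.002, 0.0, -0.002], 'tau': [0.001, -38.258, -36.099, -0.0, 0.005, 0.0], 'position': [0.214, -0.479, 0.248], 'ee_rot': [[-0.913, -0.0, 0.408], [-0.408, 0.001, -0.913], [-0.0, -1.0, -0.001]], 'contact_force': [1.298, -0.23, 0.351], 'torque': [0.043, -0.036, -0.048], 'opening': 1.002}
```

View pics/top1.png

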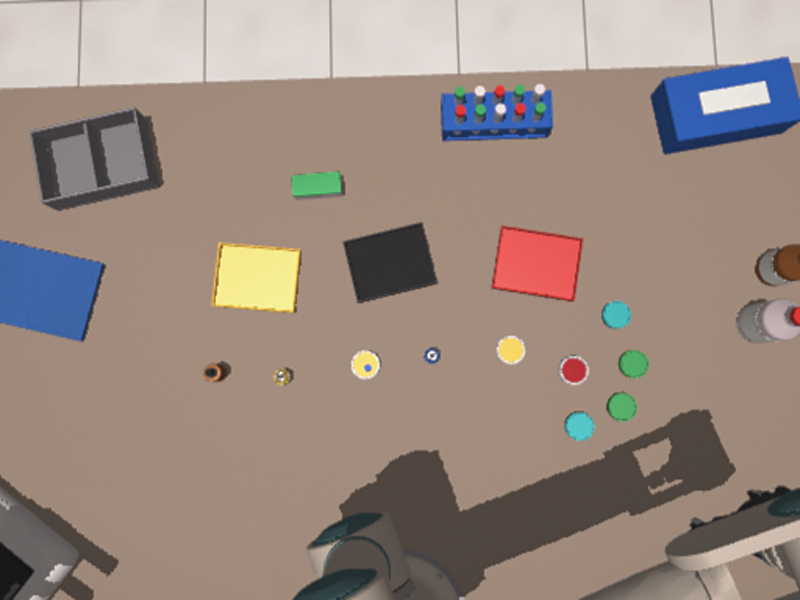

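View pics/scene1.png

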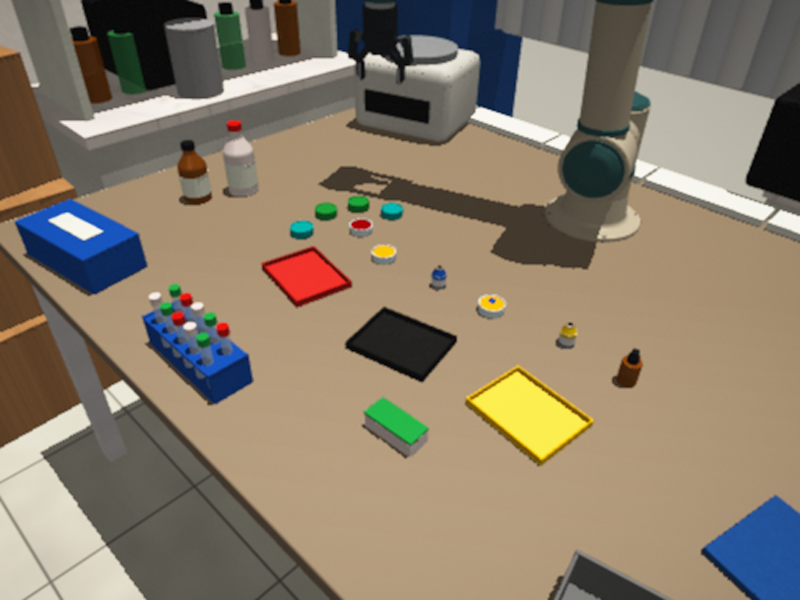

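The top view (800x600) shows:
- **amber_plain** at (511,350), and **amber_dot** at (365,365) with its blue dot.
- **red dish** at (574,370). Its look-alikes are turquoise at (617,315) and (579,426), and green at (633,364) and (622,406).
- **lens_yellow** at (283,376) and **lens_blue** at (432,355).
- **dropper** at (215,371), easily mistaken for a lens.
- **Trays:** yellow (257,277), black (391,262) and red (538,263).
- **Slide box** at (317,184).

Next I'll measure these and check them in one close crop.

```bash
cat > m.py <<'E'
from h import *
import pickle
a,b=pickle.load(open("first.pkl","rb"))
k=512/800
hsv=cv2.cvtColor(a["image"],cv2.COLOR_BGR2HSV)
def blob(u,v,r,lo,hi):
    m=np.zeros(hsv.shape[:2],np.uint8); cv2.circle(m,(int(u*k),int(v*k)),r,255,-1)
    x=cv2.inRange(hsv,np.array(lo),np.array(hi))&m
    if lo[0]==0 and hi[0]<20 : x|=cv2.inRange(hsv,np.array((170,)+lo[1:]),np.array((179,)+hi[1:]))&m
    c=max(cv2.findContours(x,cv2.RETR_EXTERNAL,cv2.CHAIN_APPROX_NONE)[0],key=cv2.contourArea)
    return c
# dishes: agar (approx z 0.012)
for n,u,v,lo,hi in [("plain",511,350,(18,100,120),(35,255,255)),("dot",365,365,(18,100,120),(35,255,255)),("red",574,370,(0,150,60),(8,255,255)),
  ("turq1",617,315,(80,100,60),(100,255,255)),("green1",633,364,(50,100,60),(79,255,255)),("green2",622,406,(50,100,60),(79,255,255)),("turq2",579,426,(80,100,60),(100,255,255))]:
    c=blob(u,v,14,lo,hi); (cu,cv_),r=cv2.minEnclosingCircle(c)
    print(n,np.round((cu,cv_,r),1),np.round(ray(a,cu,cv_,.016),4)[:2])
for n,u,v,lo,hi in [("yellow",257,277,(18,120,100),(35,255,255)),("black",391,262,(0,0,0),(179,255,50)),("red",538,263,(0,150,60),(8,255,255)),("box",317,184,(50,100,60),(79,255,255))]:
    c=blob(u,v,38,lo,hi); R=cv2.minAreaRect(c); z=.032 if n=="box" else .012
    P=np.array([ray(a,*p,z)[:2] for p in cv2.boxPoints(R)]); e=[P[1]-P[0],P[2]-P[1]]
    L=max(e,key=np.linalg.norm)
    print("tray",n,P.mean(0).round(4),[round(np.linalg.norm(x),4) for x in e],"long axis deg",np.degrees(np.arctan2(L[1],L[0])).round(1))
def crop(s,u,v,w,h,f): 
    u,v=int(u*k),int(v*k); return cv2.resize(s["image"][v-h//2:v+h//2,u-w//2:u+w//2],None,fx=f,fy=f,interpolation=cv2.INTER_CUBIC)
top=crop(a,430,375,300,60,2.6)
s=np.hstack([crop(b,568,335,48,48,5),crop(b,438,278,48,48,5),crop(b,630,368,48,48,5)])
s=np.hstack([s,np.zeros((240,60,3),np.uint8)])[:,:780]
cv2.imwrite("pics/crop1.png",np.vstack([top[:,:780],s]))
E
python3 m.py
```

```text
plain [326.6 223.8   7.7] [ 0.4649 -0.2108]
dot [233.4 233.    7.7] [0.4456 0.0539]
red [367.  236.5   7.2] [ 0.4262 -0.3227]
turq1 [394. 201.   9.] [ 0.5245 -0.4043]
green1 [405.  232.7   9.1] [ 0.4341 -0.4298]
green2 [397.4 260.2   9. ] [ 0.3581 -0.4038]
turq2 [370.5 272.5   9.2] [ 0.3262 -0.327 ]
tray yellow [0.6122 0.2537] [np.float64(0.1207), np.float64(0.1575)] long axis deg -96.9
tray black [0.6348 0.0055] [np.float64(0.1459), np.float64(0.1095)] long axis deg -77.9
tray red [ 0.6235 -0.2669] [np.float64(0.1183), np.float64(0.153)] long axis deg -101.0
tray box [0.7804 0.1376] [np.float64(0.0894), np.float64(0.0399)] long axis deg -87.2
```

View pics/crop1.png

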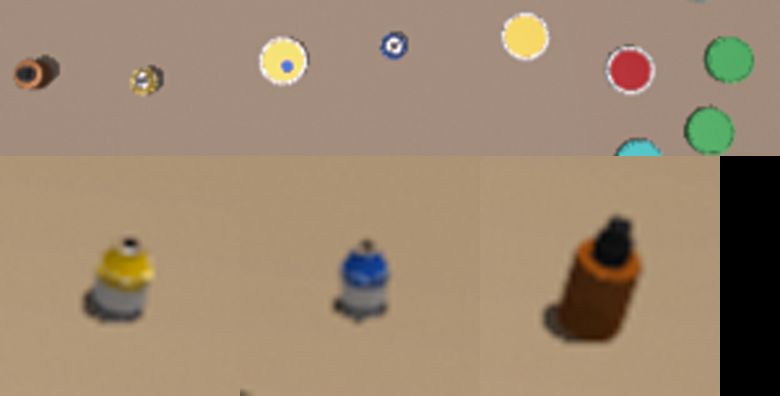

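The crop confirms the choices: a plain amber lid, an amber lid with a blue dot, red agar distinct from the opaque green and turquoise dishes, yellow and blue objectives, and a taller dropper beside lens_yellow. I'll work out the remaining positions and targets, planning to have the jaws close along world x (tool x = −Y, tool y = −Z, tool z = +X).

```bash
python3 - <<'E'
from h import *
import pickle
a,b=pickle.load(open("first.pkl","rb"))
print("ly",ray(a,180.4,240.8,.032),"lb",ray(a,276.5,227.3,.032),"dropper",ray(a,(30/2.6+125),(74/2.6+210),.055), "tip",arm.tip_extent)
# scene cross-check: yellow cone (crop 125,265 -> ), blue cone
k=512/800
for n,u,v,cx,x0 in [("ly",568,335,125,0),("lb",438,278,364,240)]:
    U=int(u*k)-24+(cx-x0)/5; V=int(v*k)-24+(270-156)/5
    print(n,ray(b,U,V,.027))
for n,c,ang in [("yellow",(.6122,.2537),83.1),("black",(.6348,.0055),102.1),("red",(.6235,-.2669),79)]:
    y=np.array([np.cos(np.radians(ang)),np.sin(np.radians(ang))])
    print(n,np.round(np.array(c)+.036*y,4),np.round(np.array(c)-.036*y,4))
E
python3 -m crank '{"jaw":[1,1,1,1,1,1,1],"slide":[[0,0,0],[0,0,0],[0,0,0],[0,0,0],[0,0,0],[0,0,0],[0,0,0]],"twist":[-10,-10,-10,-10,-10,-10,-6]}'
```

```text
ly [0.42716891 0.20162555 0.032     ] lb [ 0.45798406 -0.06839025  0.032     ] dropper [0.43629482 0.31850437 0.055     ] tip 0.017
ly [0.428251  0.2055861 0.027    ]
lb [ 0.45818374 -0.06569424  0.027     ]
yellow [0.6165 0.2894] [0.6079 0.218 ]
black [0.6273 0.0407] [ 0.6423 -0.0297]
red [ 0.6304 -0.2316] [ 0.6166 -0.3022]
t: 0.98
position: [0.2144, -0.4791, 0.2478]
ee_rot: [[0.006, -0.0, 1.0], [-1.0, 0.001, 0.006], [-0.001, -1.0, -0.0]]
contact_force: [-1.1, 0.1, -1.0]
opening: 0.999
```

```bash
python3 -m crank '{"jaw":[1,1,1,1,1,1,1,1,1],"slide":[[-1.95,1.8,2.65],[-1.95,1.8,2.65],[-1.95,1.8,2.65],[-1.95,1.8,2.65],[-1.95,1.8,2.65],[-1.95,1.8,2.65],[-1.95,1.8,2.65],[-1.95,1.8,2.65],[0,0,0]],"twist":[0,0,0,0,0,0,0,0,0]}'
python3 - <<'E'
from h import *
import pickle
w=snap("wrist"); cv2.imwrite("pics/w1.png",w["image"])
print(proj(w,[.4262,-.3227,.018]))
E
```

```text
t: 2.1
position: [0.4265, -0.3209, 0.1022]
ee_rot: [[0.005, -0.003, 1.0], [-1.0, 0.003, 0.005], [-0.003, -1.0, -0.003]]
contact_force: [-0.6, 0.1, -0.3]
opening: 1.002
[260.56617586 203.94262903]
```

View pics/w1.png

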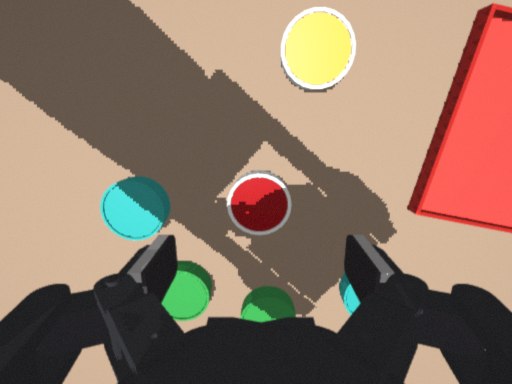

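The wrist view shows the red dish at (259,203), matching my projection (260.6,203.9), with the fingers clear of the green and turquoise dishes. Next I'll descend and grip.

```bash
python3 -m crank '{"jaw":[1,1,1,1,1,1,-1,-1,-1,-1,-1,-1],"slide":[[0.15,1.6,0],[0,1.6,0],[0,1.6,0],[0,1.6,0],[0,1.7,0],[0,0,0],[0,0,0],[0,0,0],[0,0,0],[0,0,0],[0,0,0],[0,0,0]],"twist":[0,0,0,0,0,0,0,0,0,0,0,0]}'
```

```text
t: 3.65
position: [0.427, -0.325, 0.0248]
ee_rot: [[0.002, 0.002, 1.0], [-1.0, -0.002, 0.002], [0.002, -1.0, 0.002]]
contact_force: [-0.2, 0.2, 5.0]
opening: 0.551
```

```bash
python3 -m crank '{"jaw":[-1,-1,-1,-1,-1,-1],"slide":[[0,-0.5,0],[0,-1,0],[0,-2,0],[0,-2,0],[0,-2,0],[0,0,0]],"twist":[0,0,0,0,0,0]}'
python3 - <<'E'
from h import *
w=snap("wrist"); cv2.imwrite("pics/w2.png",w["image"])
E
```

```text
t: 4.4
position: [0.427, -0.325, 0.1004]
ee_rot: [[0.002, 0.003, 1.0], [-1.0, -0.003, 0.002], [0.003, -1.0, 0.003]]
contact_force: [-0.4, -0.3, 0.2]
opening: 0.555
```

View pics/w2.png

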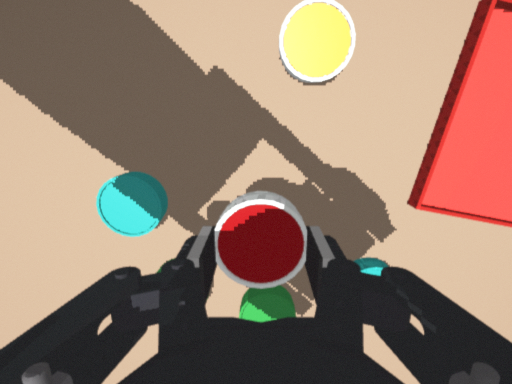

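The red dish is held at (262,240), squarely between the pads. Next: carry it to the red tray's centre.

```bash
python3 -m crank '{"jaw":[-1,-1,-1,-1,-1,-1,-1,-1,-1,-1,-1],"slide":[[-0.8,0,2.8],[-0.8,0,2.8],[-0.8,0,2.8],[-0.8,0,2.8],[-0.8,0,2.8],[-0.8,0,2.8],[-0.8,0,2.8],[0,0,0],[0,1.5,0],[0,1.5,0],[0,0,0]],"twist":[0,0,0,0,0,0,0,0,0,0,0]}'
```

```text
t: 5.82
position: [0.6203, -0.2677, 0.0654]
ee_rot: [[0.001, -0.004, 1.0], [-1.0, 0.002, 0.001], [-0.002, -1.0, -0.004]]
contact_force: [0.0, 1.0, -0.3]
opening: 0.55
```

```bash
python3 -m crank '{"jaw":[-1,-1,-1,-1,-1,-1],"slide":[[0,1,0.1],[0,1,0],[0,0.6,0],[0,0.5,0],[0,0.2,0],[0,0,0]],"twist":[0,0,0,0,0,0]}'
```

```text
t: 6.58
position: [0.6231, -0.2679, 0.0353]
ee_rot: [[0.002, 0.0, 1.0], [-1.0, -0.0, 0.002], [0.0, -1.0, 0.0]]
contact_force: [0.5, 0.9, 0.3]
opening: 0.552
```

```bash
python3 -m crank '{"jaw":[-1,-1,-1],"slide":[[0,0.4,0],[0,0,0],[0,0,0]],"twist":[0,0,0]}'; python3 -m crank '{"jaw":[-1,-1,-1],"slide":[[0,0.2,0],[0,0,0],[0,0,0]],"twist":[0,0,0]}'
```

```text
t: 6.95
position: [0.6231, -0.2679, 0.0314]
ee_rot: [[0.002, 0.0, 1.0], [-1.0, -0.0, 0.002], [0.0, -1.0, 0.0]]
contact_force: [0.8, 0.2, -0.4]
opening: 0.554
t: 7.32
position: [0.6231, -0.2679, 0.0293]
ee_rot: [[0.002, 0.0, 1.0], [-1.0, -0.0, 0.002], [0.0, -1.0, 0.0]]
contact_force: [-0.2, 0.5, 0.2]
opening: 0.552
```

```bash
python3 -m crank '{"jaw":[0.25,0.4,0.5,0.5,0.5,0.5,0.5,0.5],"slide":[[0,0.05,0],[0,0,0],[0,0,0],[0,-1,0],[0,-2,0],[0,-2,0],[0,-3,0],[0,0,0]],"twist":[0,0,0,0,0,0,0,0]}'
```

```text
t: 8.32
position: [0.6248, -0.2688, 0.1141]
ee_rot: [[0.002, 0.007, 1.0], [-1.0, -0.004, 0.002], [0.004, -1.0, 0.007]]
contact_force: [0.6, 1.0, -0.2]
opening: 0.746
```

```bash
python3 -m crank '{"jaw":[1,1,1,1,1,1,1,1],"slide":[[-0.97,0,-2.67],[-0.97,0,-2.67],[-0.97,0.5,-2.67],[-0.97,0.5,-2.67],[-0.97,0.5,-2.67],[-0.97,0.5,-2.67],[0,0,0],[0,0,0]],"twist":[0,0,0,0,0,0,0,0]}'
python3 - <<'E'
from h import *
s=snap("top"); w=snap("wrist")
i=s["image"][90:270,110:420]; cv2.imwrite("pics/t2.png",np.vstack([cv2.resize(i,(512,297),interpolation=cv2.INTER_CUBIC),w["image"][:300]]))
print(proj(w,[.4649,-.2108,.018]))
E
```

```text
t: 9.32
position: [0.4634, -0.2103, 0.0893]
ee_rot: [[0.002, 0.001, 1.0], [-1.0, -0.001, 0.002], [0.001, -1.0, 0.001]]
contact_force: [0.4, -0.2, 0.1]
opening: 1.002
[262.31763403 207.26731833]
```

View pics/t2.png

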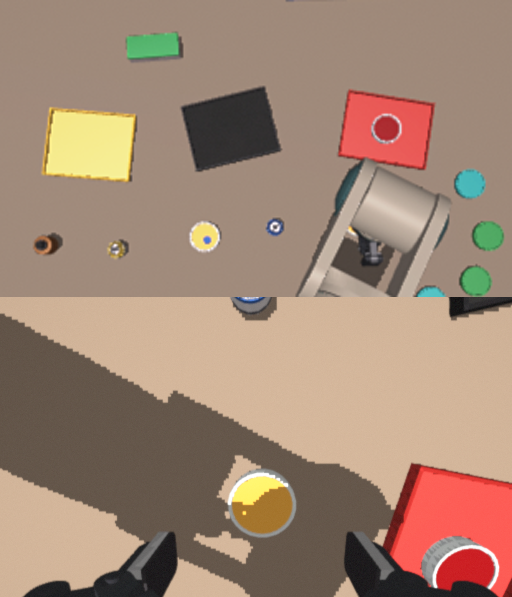

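The red dish lies flat in the middle of the red tray, at (386,128) in the picture. The plain amber dish is at (262,207) in the wrist view, as predicted, so I'll grip it.

```bash
python3 -m crank '{"jaw":[1,1,1,1,1,-1,-1,-1,-1,-1],"slide":[[0,1.6,0.1],[0,1.6,0],[0,1.6,0],[0,1.6,0],[0,0,0],[0,0,0],[0,0,0],[0,0,0],[0,0,0],[0,0,0]],"twist":[0,0,0,0,0,0,0,0,0,0]}'; python3 -m crank '{"jaw":[-1,-1,-1,-1,-1,-1],"slide":[[0,-0.5,0],[0,-1,0],[0,-2,0],[0,-2,0],[0,-2,0],[0,0,0]],"twist":[0,0,0,0,0,0]}'
```

```text
t: 10.68
position: [0.4646, -0.2105, 0.0263]
ee_rot: [[0.002, 0.002, 1.0], [-1.0, -0.001, 0.002], [0.001, -1.0, 0.002]]
contact_force: [-0.5, 0.9, 5.9]
opening: 0.549
t: 11.42
position: [0.4647, -0.2105, 0.1019]
ee_rot: [[0.002, 0.004, 1.0], [-1.0, -0.002, 0.002], [0.002, -1.0, 0.004]]
contact_force: [0.4, 0.1, -0.6]
opening: 0.55
```

```bash
python3 -m crank '{"jaw":[-1,-1,-1,-1,-1,-1,-1,-1,-1,-1,-1,-1],"slide":[[-2,0,0.5],[-4.3,0,1.3],[-5,0,1.5],[-5,0,1.5],[-5,0,1.5],[-5,0,1.5],[-5,0,1.5],[-5,0,1.5],[-5,0,1.5],[-4.3,0,1.3],[-3,0,0.9],[-1.4,0,0.7]],"twist":[0,0,0,0,0,0,0,0,0,0,0,0]}'; python3 -m crank '{"jaw":[-1,-1,-1,-1,-1],"slide":[[0,0,0],[0,0,0],[0,1.5,0],[0,1.5,0],[0,0,0]],"twist":[0,0,0,0,0]}'
```

```text
t: 12.92
position: [0.6143, 0.292, 0.0981]
ee_rot: [[0.004, -0.002, 1.0], [-1.0, -0.001, 0.004], [0.001, -1.0, -0.002]]
contact_force: [0.4, -0.4, 0.0]
opening: 0.546
t: 13.55
position: [0.6136, 0.2894, 0.0668]
ee_rot: [[0.002, -0.004, 1.0], [-1.0, -0.002, 0.001], [0.002, -1.0, -0.004]]
contact_force: [0.1, 0.4, -0.2]
opening: 0.552
```

```bash
python3 -m crank '{"jaw":[-1,-1,-1,-1,-1,-1],"slide":[[0,1,0.1],[0,1,0],[0,0.7,0],[0,0.4,0],[0,0,0],[0,0,0]],"twist":[0,0,0,0,0,0]}'; python3 -m crank '{"jaw":[-1,-1,-1],"slide":[[0,0.2,0],[0,0,0],[0,0,0]],"twist":[0,0,0]}'
```

```text
t: 14.3
position: [0.616, 0.2904, 0.0392]
ee_rot: [[0.002, 0.001, 1.0], [-1.0, 0.0, 0.002], [-0.0, -1.0, 0.001]]
contact_force: [0.2, 0.8, -0.1]
opening: 0.551
t: 14.68
position: [0.6158, 0.2902, 0.0368]
ee_rot: [[0.002, 0.0, 1.0], [-1.0, -0.0, 0.002], [0.0, -1.0, 0.0]]
contact_force: [0.1, -0.8, 0.1]
opening: 0.549
```

Another 6 mm to go before release.

```bash
python3 -m crank '{"jaw":[-1,-1,-1,-1],"slide":[[0,0.4,0],[0,0.2,0],[0,0,0],[0,0,0]],"twist":[0,0,0,0]}'; python3 -m crank '{"jaw":[0.25,0.4,0.5,0.5,0.5,0.5,0.5,0.5],"slide":[[0,0.05,0],[0,0,0],[0,0,0],[0,-1,0],[0,-2,0],[0,-2,0],[0,-3,0],[0,0,0]],"twist":[0,0,0,0,0,0,0,0]}'
```

```text
t: 15.18
position: [0.6158, 0.2902, 0.0307]
ee_rot: [[0.002, -0.0, 1.0], [-1.0, -0.0, 0.002], [0.0, -1.0, -0.0]]
contact_force: [-0.1, -0.5, -0.8]
opening: 0.55
t: 16.18
position: [0.6176, 0.291, 0.1156]
ee_rot: [[0.002, 0.008, 1.0], [-1.0, 0.003, 0.002], [-0.003, -1.0, 0.008]]
contact_force: [0.5, 0.6, 0.0]
opening: 0.751
```

```bash
python3 -m crank '{"jaw":[0.5,1,1,1,1,1,1,1,1,1],"slide":[[2.96,0,-2.15],[2.96,0,-2.15],[2.96,0,-2.15],[2.96,0,-2.15],[2.96,0.6,-2.15],[2.96,0.6,-2.15],[2.96,0.6,-2.15],[2.96,0.6,-2.15],[0,0,0],[0,0,0]],"twist":[0,0,0,0,0,0,0,0,0,0]}'
python3 - <<'E'
from h import *
s=snap("top"); w=snap("wrist")
i=s["image"][90:270,110:420]; cv2.imwrite("pics/t3.png",np.vstack([cv2.resize(i,(512,297),interpolation=cv2.INTER_CUBIC),w["image"][:300]]))
print(proj(w,[.4456,.0539,.018]))
E
```

```text
t: 17.42
position: [0.4446, 0.0533, 0.0866]
ee_rot: [[0.002, 0.001, 1.0], [-1.0, 0.0, 0.002], [-0.0, -1.0, 0.001]]
contact_force: [-0.5, 0.2, -0.3]
opening: 0.999
[261.68024293 207.57963999]
```

View pics/t3.png

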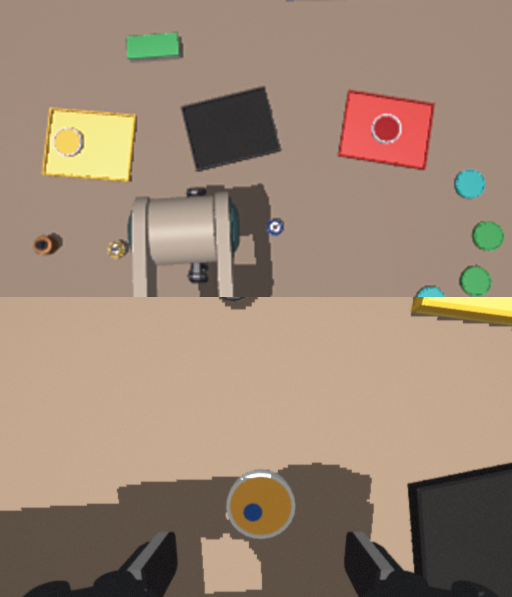

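The plain dish sits in the left half of the yellow tray at (68,141). The dotted dish is at (261,207) in the wrist view, as predicted, so I'll grip it and lift.

```bash
python3 -m crank '{"jaw":[1,1,1,1,1,-1,-1,-1,-1,-1],"slide":[[0,1.5,0.1],[0,1.5,0],[0,1.5,0],[0,1.5,0],[0,0,0],[0,0,0],[0,0,0],[0,0,0],[0,0,0],[0,0,0]],"twist":[0,0,0,0,0,0,0,0,0,0]}'; python3 -m crank '{"jaw":[-1,-1,-1,-1,-1,-1],"slide":[[0,-0.5,0],[0,-1,0],[0,-2,0],[0,-2,0],[0,-2,0],[0,0,0]],"twist":[0,0,0,0,0,0]}'
```

```text
t: 18.77
position: [0.4461, 0.0531, 0.0277]
ee_rot: [[0.002, 0.002, 1.0], [-1.0, -0.0, 0.002], [0.0, -1.0, 0.002]]
contact_force: [-0.9, 0.6, 6.5]
opening: 0.543
t: 19.52
position: [0.4464, 0.0532, 0.1033]
ee_rot: [[0.002, 0.004, 1.0], [-1.0, 0.0, 0.002], [-0.0, -1.0, 0.004]]
contact_force: [-0.3, 1.0, 0.2]
opening: 0.543
```

```bash
python3 -m crank '{"jaw":[-1,-1,-1,-1,-1,-1,-1,-1,-1,-1,-1,-1],"slide":[[-2.06,0,2.02],[-2.06,0,2.02],[-2.06,0,2.02],[-2.06,0,2.02],[-2.06,0,2.02],[-2.06,0,2.02],[-2.06,0,2.02],[-2.06,0,2.02],[0,0,0],[0,1.5,0],[0,1.5,0],[0,0,0]],"twist":[0,0,0,0,0,0,0,0,0,0,0,0]}'; python3 -m crank '{"jaw":[-1,-1,-1,-1,-1,-1],"slide":[[0,1,0.1],[0,1,0],[0,0.6,0],[0,0.4,0],[0,0,0],[0,0,0]],"twist":[0,0,0,0,0,0]}'
```

```text
t: 21.02
position: [0.605, 0.2174, 0.0686]
ee_rot: [[0.001, -0.004, 1.0], [-1.0, -0.001, 0.001], [0.001, -1.0, -0.004]]
contact_force: [1.0, -0.2, -0.9]
opening: 0.544
t: 21.78
position: [0.6078, 0.2183, 0.0417]
ee_rot: [[0.002, 0.001, 1.0], [-1.0, 0.0, 0.002], [-0.0, -1.0, 0.001]]
contact_force: [0.2, -0.4, -1.1]
opening: 0.544
```

Needs about 9.5 mm more.

```bash
python3 -m crank '{"jaw":[-1,-1,-1,-1,-1],"slide":[[0,0.4,0],[0,0.3,0],[0,0.2,0],[0,0,0],[0,0,0]],"twist":[0,0,0,0,0]}'
```

```text
t: 22.4
position: [0.6076, 0.2182, 0.0323]
ee_rot: [[0.002, 0.0, 1.0], [-1.0, -0.0, 0.002], [0.0, -1.0, 0.0]]
contact_force: [-0.1, 0.1, 0.9]
opening: 0.542
```

```bash
python3 -m crank '{"jaw":[0.25,0.4,0.5,0.5,0.5,0.5,0.5,0.5],"slide":[[0,0.05,0],[0,0,0],[0,0,0],[0,-1,0],[0,-2,0],[0,-2,0],[0,-3,0],[0,0,0]],"twist":[0,0,0,0,0,0,0,0]}'; python3 -m crank '{"jaw":[0.5,1,1,1,1,1,1,1,1],"slide":[[0.22,0,-2.6],[0.22,0,-2.6],[0.22,0,-2.6],[0.22,0,-2.6],[0.22,0,-2.6],[0.22,0,-2.6],[0.22,0,-2.55],[0,0,0],[0,0,0]],"twist":[0,0,0,0,0,0,0,0,0]}'
python3 - <<'E'
from h import *
s=snap("top"); w=snap("wrist")
i=s["image"][90:270,110:420]; cv2.imwrite("pics/t4.png",np.vstack([cv2.resize(i,(512,297),interpolation=cv2.INTER_CUBIC),w["image"][:300]]))
print(proj(w,[.4275,.2035,.044]))
E
```

```text
t: 23.4
position: [0.6094, 0.2188, 0.1168]
ee_rot: [[0.002, 0.008, 1.0], [-1.0, 0.002, 0.002], [-0.002, -1.0, 0.008]]
contact_force: [-0.1, 0.4, -0.6]
opening: 0.753
t: 24.52
position: [0.4266, 0.2025, 0.112]
ee_rot: [[0.002, 0.001, 1.0], [-1.0, 0.0, 0.002], [-0.0, -1.0, 0.001]]
contact_force: [0.2, -0.1, -0.3]
opening: 0.996
[261.62392049 207.06636125]
```

View pics/t4.png

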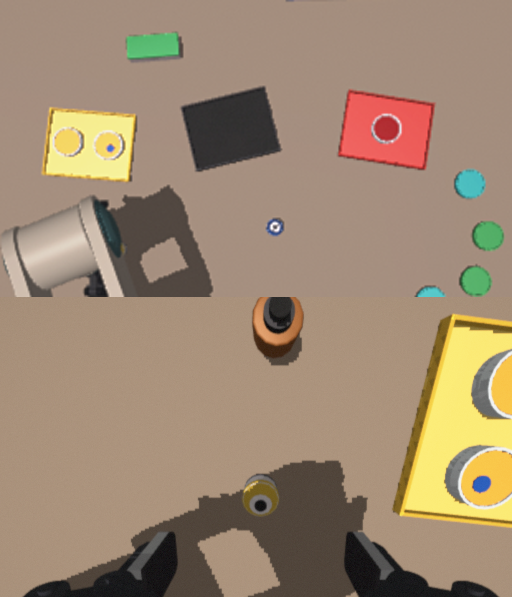

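Both amber dishes lie side by side in the yellow tray, at (68,141) and (109,145). The lens_yellow tip is at (261,207) in the wrist view, as predicted, and the dropper is well clear at (278,15–60). Next I'll grip the barrel.

```bash
python3 -m crank '{"jaw":[1,1,1,1,1,1,-1,-1,-1,-1,-1,-1],"slide":[[0,1.8,0.1],[0,1.8,0],[0,1.8,0],[0,1.8,0],[0,1.5,0],[0,0,0],[0,0,0],[0,0,0],[0,0,0],[0,0,0],[0,0,0],[0,0,0]],"twist":[0,0,0,0,0,0,0,0,0,0,0,0]}'; python3 -m crank '{"jaw":[-1,-1,-1],"slide":[[0,0,0],[0,0,0],[0,0,0]],"twist":[0,0,0]}';  python3 -m crank '{"jaw":[-1,-1,-1,-1,-1,-1],"slide":[[0,-0.5,0],[0,-1,0],[0,-2,0],[0,-2,0],[0,-2,0],[0,0,0]],"twist":[0,0,0,0,0,0]}'
```

```text
t: 26.12
position: [0.4276, 0.2027, 0.0255]
ee_rot: [[0.002, 0.001, 1.0], [-1.0, 0.0, 0.002], [-0.0, -1.0, 0.001]]
contact_force: [-0.7, -0.2, 6.8]
opening: 0.304
t: 26.5
position: [0.4276, 0.2027, 0.0255]
ee_rot: [[0.002, 0.001, 1.0], [-1.0, 0.0, 0.002], [-0.0, -1.0, 0.001]]
contact_force: [0.1, -0.9, 5.4]
opening: 0.305
t: 27.25
position: [0.428, 0.2028, 0.1015]
ee_rot: [[0.002, 0.003, 1.0], [-1.0, 0.001, 0.002], [-0.001, -1.0, 0.003]]
contact_force: [0.1, 0.0, -0.6]
opening: 0.301
```

```bash
python3 -m crank '{"jaw":[-1,-1,-1,-1,-1,-1,-1,-1,-1,-1,-1,-1],"slide":[[2.03,0,2.49],[2.03,0,2.49],[2.03,0,2.49],[2.03,0,2.49],[2.03,0,2.49],[2.03,0,2.49],[2.03,0,2.49],[2.03,0,2.49],[0,0,0],[0,1.5,0],[0,1.5,0],[0,0,0]],"twist":[0,0,0,0,0,0,0,0,0,0,0,0]}'; python3 -m crank '{"jaw":[-1,-1,-1,-1,-1,-1],"slide":[[0,1,0.1],[0,1,0],[0,0.5,0],[0,0.4,0],[0,0,0],[0,0,0]],"twist":[0,0,0,0,0,0]}'
python3 - <<'E'
from h import *
w=snap("wrist"); cv2.imwrite("pics/w5.png",w["image"])
E
```

```text
t: 28.75
position: [0.6249, 0.041, 0.0671]
ee_rot: [[0.003, -0.005, 1.0], [-1.0, -0.0, 0.003], [0.0, -1.0, -0.005]]
contact_force: [-1.1, 1.7, -0.2]
opening: 0.306
t: 29.5
position: [0.6278, 0.0405, 0.0411]
ee_rot: [[0.002, 0.001, 1.0], [-1.0, -0.0, 0.002], [0.0, -1.0, 0.001]]
contact_force: [-0.4, 0.5, -1.7]
opening: 0.309
```

View pics/w5.png

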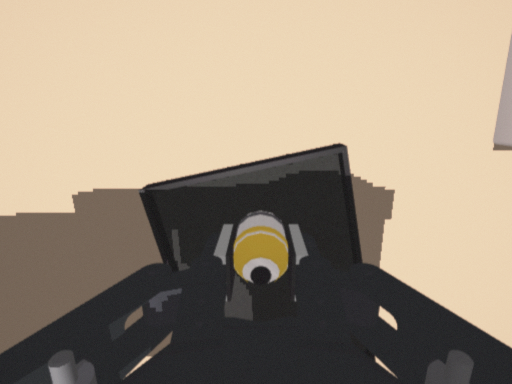

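The objective is held upright at (261,250), over the black tray's floor. It needs 11 mm more.

```bash
python3 -m crank '{"jaw":[-1,-1,-1,-1,-1],"slide":[[0,0.5,0],[0,0.4,0],[0,0.2,0],[0,0,0],[0,0,0]],"twist":[0,0,0,0,0]}'
```

```text
t: 30.18
position: [0.6276, 0.0404, 0.0297]
ee_rot: [[0.002, 0.0, 1.0], [-1.0, -0.0, 0.002], [0.0, -1.0, 0.0]]
contact_force: [-0.9, -0.8, -0.4]
opening: 0.302
```

```bash
python3 -m crank '{"jaw":[-0.3,-0.1,0,0.1,0.1,0.1,0.1,0.1,0.1],"slide":[[0,0.03,0],[0,0,0],[0,0,0],[0,0,0],[0,-1,0],[0,-2,0],[0,-3,0],[0,-3,0],[0,0,0]],"twist":[0,0,0,0,0,0,0,0,0]}'; python3 -m crank '{"jaw":[0.5,1,1,1,1,1,1,1,1],"slide":[[1.54,0,-2.45],[1.54,0,-2.45],[1.54,0,-2.45],[1.54,0,-2.45],[1.54,0,-2.45],[1.54,0,-2.45],[1.54,0,-2.45],[0,0,0],[0,0,0]],"twist":[0,0,0,0,0,0,0,0,0]}'
python3 - <<'E'
from h import *
s=snap("top"); w=snap("wrist")
i=s["image"][90:270,110:420]; cv2.imwrite("pics/t6.png",np.vstack([cv2.resize(i,(512,297),interpolation=cv2.INTER_CUBIC),w["image"][:300]]))
print(proj(w,[.458,-.067,.044]))
E
```

```text
t: 31.3
position: [0.6295, 0.0405, 0.1246]
ee_rot: [[0.002, 0.008, 1.0], [-1.0, -0.0, 0.002], [0.0, -1.0, 0.008]]
contact_force: [0.0, 0.0, -0.1]
opening: 0.555
t: 32.42
position: [0.4567, -0.0675, 0.1197]
ee_rot: [[0.002, 0.001, 1.0], [-1.0, 0.0, 0.002], [-0.0, -1.0, 0.001]]
contact_force: [0.0, -1.1, 0.5]
opening: 1.0
[262.19440649 204.49621388]
```

View pics/t6.png

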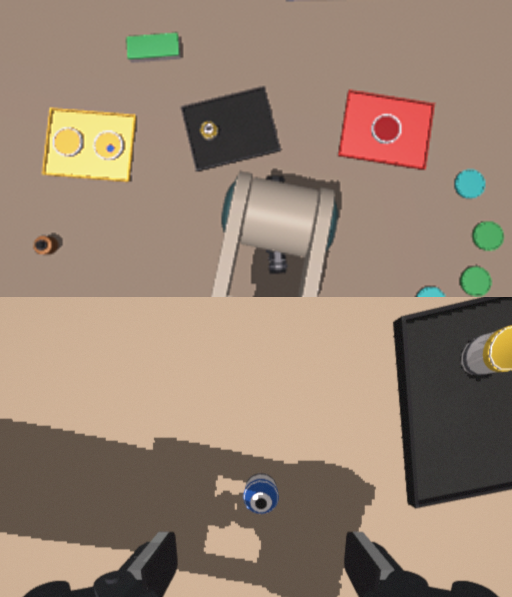

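lens_yellow stands upright in the black tray at (208,129). The lens_blue tip is at (261,205) in the wrist view, as predicted, so I'll grip it.

```bash
python3 -m crank '{"jaw":[1,1,1,1,1,1,-1,-1,-1,-1,-1,-1],"slide":[[0,1.9,0.1],[0,1.9,0],[0,1.9,0],[0,1.9,0],[0,1.8,0],[0,0,0],[0,0,0],[0,0,0],[0,0,0],[0,0,0],[0,0,0],[0,0,0]],"twist":[0,0,0,0,0,0,0,0,0,0,0,0]}'; python3 -m crank '{"jaw":[-1,-1,-1],"slide":[[0,0,0],[0,0,0],[0,0,0]],"twist":[0,0,0]}';  python3 -m crank '{"jaw":[-1,-1,-1,-1,-1,-1],"slide":[[0,-0.5,0],[0,-1,0],[0,-2,0],[0,-2,0],[0,-2,0],[0,0,0]],"twist":[0,0,0,0,0,0]}'
```

```text
t: 34.02
position: [0.4579, -0.0678, 0.0263]
ee_rot: [[0.002, 0.002, 1.0], [-1.0, -0.0, 0.002], [0.0, -1.0, 0.002]]
contact_force: [-1.1, -0.3, 6.6]
opening: 0.301
t: 34.4
position: [0.4579, -0.0678, 0.0263]
ee_rot: [[0.002, 0.002, 1.0], [-1.0, -0.0, 0.002], [0.0, -1.0, 0.002]]
contact_force: [-0.2, 0.9, 6.3]
opening: 0.302
t: 35.15
position: [0.4582, -0.0679, 0.1023]
ee_rot: [[0.002, 0.004, 1.0], [-1.0, -0.001, 0.002], [0.001, -1.0, 0.004]]
contact_force: [0.3, -0.0, -1.4]
opening: 0.302
```

```bash
python3 -m crank '{"jaw":[-1,-1,-1,-1,-1,-1,-1,-1,-1,-1,-1],"slide":[[-0.54,0,2.63],[-0.54,0,2.63],[-0.54,0,2.63],[-0.54,0,2.63],[-0.54,0,2.63],[-0.54,0,2.63],[-0.54,0,2.63],[0,0,0],[0,1.5,0],[0,1.5,0],[0,0,0]],"twist":[0,0,0,0,0,0,0,0,0,0,0]}'; python3 -m crank '{"jaw":[-1,-1,-1,-1,-1,-1],"slide":[[0,1,0.1],[0,1,0],[0,0.5,0],[0,0.4,0],[0,0,0],[0,0,0]],"twist":[0,0,0,0,0,0]}'
```

```text
t: 36.52
position: [0.6396, -0.0295, 0.0678]
ee_rot: [[0.002, -0.005, 1.0], [-1.0, 0.0, 0.002], [-0.0, -1.0, -0.005]]
contact_force: [-1.0, 0.6, -0.2]
opening: 0.307
t: 37.28
position: [0.6425, -0.0295, 0.0419]
ee_rot: [[0.002, 0.001, 1.0], [-1.0, -0.0, 0.002], [0.0, -1.0, 0.001]]
contact_force: [-1.3, 0.3, -1.3]
opening: 0.306
```

```bash
python3 -m crank '{"jaw":[-1,-1,-1,-1,-1],"slide":[[0,0.5,0],[0,0.4,0],[0,0.2,0],[0,0,0],[0,0,0]],"twist":[0,0,0,0,0]}'
```

```text
t: 37.9
position: [0.6424, -0.0295, 0.0304]
ee_rot: [[0.002, 0.0, 1.0], [-1.0, -0.0, 0.002], [0.0, -1.0, 0.0]]
contact_force: [0.6, -0.1, -1.5]
opening: 0.306
```

Release, rise, and withdraw to the right and back so the cameras can see everything.

```bash
python3 -m crank '{"jaw":[-0.3,-0.1,0,0.1,0.1,0.1,0.1,0.1,0.1],"slide":[[0,0.03,0],[0,0,0],[0,0,0],[0,0,0],[0,-1,0],[0,-2,0],[0,-3,0],[0,-4,0],[0,-3,0]],"twist":[0,0,0,0,0,0,0,0,0]}'; python3 -m crank '{"jaw":[0.1,0.1,0.1,0.1,0.1,0.1,0.1,0.1,0.1,0.1,0.1],"slide":[[1,-1,-2],[4,-1,-4],[4,-1,-4],[4,-1,-4],[4,-1,-4],[4,-1,-4],[4,-1,-4],[4,-1,0],[4,0,0],[0,0,0],[0,0,0]],"twist":[0,0,0,0,0,0,0,0,0,0,0]}'
python3 - <<'E'
from h import *
import pickle
a,b=pickle.load(open("first.pkl","rb"))
s=snap("top"); c=snap("scene")
i=s["image"][90:270,110:420]; j=c["image"][130:310,130:440]
cv2.imwrite("pics/t7.png",np.vstack([cv2.resize(i,(516,300),interpolation=cv2.INTER_CUBIC),cv2.resize(j,(516,300),interpolation=cv2.INTER_CUBIC)]))
def cen(s,x0,x1,y0,y1,lo,hi):
    m=cv2.inRange(cv2.cvtColor(s["image"],cv2.COLOR_BGR2HSV)[y0:y1,x0:x1],lo,hi); M=cv2.moments(m,True); return np.round([M["m10"]/M["m00"]+x0,M["m01"]/M["m00"]+y0],2)
for n,q in [("box",(180,225,105,130,(50,100,60),(79,255,255))),("dropper",(125,150,228,248,(0,120,40),(15,255,255)))]:
    print(n,cen(a,*q),cen(s,*q))
E
```

```text
t: 39.02
position: [0.6429, -0.0295, 0.1644]
ee_rot: [[0.002, 0.004, 1.0], [-1.0, -0.001, 0.002], [0.001, -1.0, 0.004]]
contact_force: [0.5, 0.8, -0.3]
opening: 0.545
t: 40.4
position: [0.383, -0.3596, 0.2412]
ee_rot: [[0.002, 0.001, 1.0], [-1.0, -0.001, 0.002], [0.001, -1.0, 0.001]]
contact_force: [0.5, 0.3, -0.0]
opening: 0.55
box [201.96 117.45] [201.96 117.43]
dropper [138.44 238.3 ] [138.51 238.27]
```

View pics/t7.png

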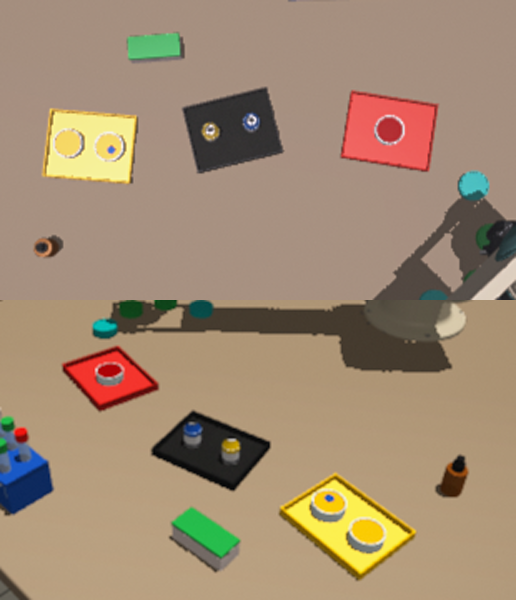

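Both views show every item flat or upright in its own tray. The amber dishes are at (68,143) and (109,147), the red dish at (389,130), and the objectives at (210,131) and (251,121). The dropper and slide box have not moved, so I'm handing in.

```bash
python3 -c "
from workcell import arm
print(arm.finish_job())"
```

```text
the job is handed in; nothing more can be done
None
```

I put both amber dishes in the yellow tray, the red dish in the red tray and both objectives in the black tray, then handed the job in at about 40 s with the arm clear. The hand-in reports no verdict.

- **Final pictures:** the last top and scene views show each item on its tray floor. The dishes are lid up, the objectives upright and nothing is stacked. The dropper and slide box moved by less than 0.1 pixel (under 1 mm), and I did not touch the green and turquoise dishes.
- **Placement:** I let go of each item less than about 1 mm above its tray floor. By the arm's readings, each was within a few mm of its target.
- **Unexplained reading:** a steady upward force of 5–7 N appeared each time the jaws closed on an item at the bench, far below the force limits. It was probably the pads swinging forward as they closed. The first reading also stood about 4 mm above the commanded height, so I set each release height from the height measured at its grip.
- **Not measured:** I judged tilt and final height from the pictures and the release heights, not by a separate measurement.

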